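# Park the card box in the varnished dock

## Task

Push the grey lidded card box along its board and down the lane between the two wooden guide rails until it is fully home, flat against the end stop. The rails are freshly varnished, so neither the box nor the robot may touch either rail, and the box stands a little askew before the lane. Only push it: do not lift or tip the box, leave the other things on the table where they are, and finish with the hand clear of everything.

Things in the scene. Friction and masses are not known exactly. Their poses are not given: they have to be found in the camera images.
- card_box: loose closed grey card box, dark line under its lid, paper label in a steel frame on each short end: 150 mm long (its x), 110 wide (y), 80 high, 0.35 to 0.7 kg. Origin: centre of its underside. It stands on the open board before the lane, x roughly down the lane (up to 10 degrees askew, 18 mm off the centre line), leading end 40 to 70 mm short of the mouth
- dock: fixed plywood board 480 x 250 x 10 mm carrying two rails and a dark end stop. Origin: table level, under the middle of the lane's open mouth; x points down the lane, z up. Lane 134 mm wide (y -67 to +67), from x = 0 to the stop's face at x = 200 mm; board open from x = -250 to 0
- home (a point): where the box's origin lies when fully home: on the board's top (10 mm above the table), mid-lane, 125 mm in from the mouth, 75 mm before the end stop's face; axes as the dock's. The stop is 20 mm thick, its top 60 mm above the table
- rail_left: fixed wooden guide rail left of the lane (looking in from the mouth), inner face at y = +67 mm of the dock, freshly varnished: 200 mm long, 20 wide, 30 high, standing on the board (top 40 mm above the table). Origin: middle of its underside at the mouth end, 10 mm above the table; x runs along the rail into the lane
- rail_right: fixed wooden guide rail right of the lane (looking in from the mouth), inner face at y = -67 mm of the dock, freshly varnished: 200 mm long, 20 wide, 30 high, standing on the board (top 40 mm above the table). Origin: middle of its underside at the mouth end, 10 mm above the table; x runs along the rail into the lane
- pencil_pot: white ceramic pencil pot, 72 mm across, 85 mm tall, empty; stands beside one rail. Origin: centre of its foot. A bystander
- stamp: dark wooden rubber stamp with a turned handle, 36 mm across, 70 mm tall; stands beside the other rail. Origin: centre of its foot. A bystander
- glue_stick: white glue stick, 28 mm across, 85 mm tall; stands on the table beyond the end stop. Origin: centre of its foot. A bystander
- tape_roll: amber roll of tape lying flat, 90 mm across, 24 mm high. Origin: centre of its underside. A bystander
- picture_book: blue picture book lying flat, 200 x 150 x 14 mm. Origin: centre of its underside. A bystander
- bookend: dark steel L-shaped bookend, 100 x 90 mm foot, 130 mm tall. Origin: centre of its foot. A bystander
Things that resemble listed ones, but are neither listed nor needed, are in the scene too. Leave any purple look-alike of the card_box alone.

How it is judged:
By the outcome, as a careful person would: the job done as asked, in the order asked, and still so for the second after the job is handed in, with the robot touching nothing.
It also fails if it takes over 59 s, if anything falls off the work surface, if the arm or the gripper's body presses on something with over 40 N, if the wrist force passes 120 N, or if a joint passes its speed limit or range.

## Robot

A 7-joint arm with a two-finger parallel gripper is mounted at the origin on the work surface. World frame = base frame: x ahead of the robot, y to its left, z up, the work surface at z = 0. Lengths are in m, angles in rad, forces in N, time in s.
With the tool pointing down it reaches from about 0.35 to 0.9 m from the base axis. Payload 8.1 kg.
Tool frame: the origin (TCP) lies at the very end of the fingers, on their centre line; the grasp point (between the pads) lies arm.hold_point_z behind it (arm.hold_point_z is the distance from the TCP to the grasp point, in m); z points along the fingers, y is the line along which they close (so a half turn about z gives the same grasp; the last joint's range is limited). The gripper opens to 92 mm and grips with 3 to 60 N. Pads are 19 mm wide; open, the fingers measure 130 mm over their backs; the gripper's body (75 mm by 190 mm) begins 47 mm behind the grasp point.
Start: joints at [1.179, 0.434, 0.025, 1.573, -0.012, 1.134, -0.075], TCP at [0.178, -0.599, 0.188] pointing down, gripper open.
Joint ranges: [-2.62, 2.62], [-0.44, 2.09], [-1.27, 1.32], [0.08, 2.57], [-1.32, 4.46], [0.12, 2], [-2.74, 2.74]. Speed limits (rad/s): [2.22, 2.22, 3.01, 3.01, 3.14, 3.14, 3.14].

## Interface

Orientations are given as a rotation vector (axis times angle).
In Python, from cell import arm, vision, job, cut_out gives the robot as it stands. The module is installed in compiled form; this text tells all that it offers.
- The arm moves only by the tool play_rows, never from a script. Its argument "increments" is text: rows parted by semicolons, each of 5 numbers parted by spaces: the shift along the tool's x, y, z in cm, then the turn about the tool's z in degrees, then the opening, from -1 (shut) to 1 (fully open), so that 0 is half open. A call has 1 to 5 rows; each row shifts and turns the commanded pose from where the row before left it, along the tool's axes as they then stand; what a row does not reach is not made up. A row lasts 1/12 s, in which the tool goes at most 41.7 mm and 7.16 degrees, less where a joint would pass 70% of its speed; a pose out of reach is approached as far as the arm can. A call is refused whole if a number of a shift passes 4.17 or a number of a turn 7.16, either way. A call with a gripper value outside its range is refused whole. The fingers move at their own pace and stop on an object; "grip_force" is the grip in N (left out, the last holds). Time passes only in rows, so rows that do not move let the fingers close. It gives the time, the measured TCP pose, the force, the opening and the grip force at its end, in the units of the state.
- arm.observe(): the state, without advancing time (a new reading comes with each control period).
- vision.get_image(name): name is "scene" or "top" or "wrist"; returns a dict with "frame" (480x640x3 uint8, red, green, blue), "z_map" (480x640 float32, m along the optical axis (not along the pixel's ray), 0 where there is no reading), "mtx" (3x3 intrinsics, pixels), "cam_to_world" (4x4, takes a point from camera to world coordinates). Camera axes: x right, y up, looking along -z (the intrinsics and any distortion apply to the point x, -y, -z); pixel columns grow to the right and rows downward; lengths in m; the calibration is good to about 2 mm. A picture is of the moment at which its call begins.
- job.sign_off(): hands the job in; it is judged then, once.
Trained networks look in a picture, given as the dict that the camera call returned (one of the last four; its "shot" number tells which), for a name from the list of things; names that differ only in an ending like _2 or _b are one class to them, and where a whole thing is asked for, a point or a joint stands for the part that bears it (a point fixed in the world has none). Each returns a list of dicts, best first, with "confidence" (0 to 1); they miss things now and then, are a little off and sometimes report something else, mostly with a low value. They report only what shows in the picture. A call takes as long as a camera call. They do not tell look-alikes from the thing itself.
- cut_out(query, picture): "mask" (480x640 bool, what is visible of it) and "point" ([row, column] in pixels, amid what is visible of it).
The state is a dict: "clock": time; "joints": joint angles; "dq": joint speeds; "joint_efforts": joint torques, N m; "position": TCP position; "ee_rot": TCP orientation; "force": force on the tool from outside, world axes, zero at the start; "ft_torque": the same for the moment, N m; "width": opening from 0.0 (shut) to 1.0 (fully open); "gripper_force": force on a finger pad.
Only numpy, scipy, OpenCV 4.12 (cv2) and the standard library are available. Lean on these libraries where they do the work, as an engineer would, in place of code of your own. Each camera call takes 0.05 s, during which the arm holds its last target. There are 200 camera calls.

## Working session

There is one attempt and no reset: what is moved stays moved. The work goes in short steps, Python scripts to look and compute and a tool call to move; the robot and the scene stay as the last step left them, time stands still between calls to the robot, and variables do not carry over. Pictures are saved under pics/ and viewed, at most 10 in all, crops included, and the job is handed in when it is done.

Besides the shell and the picture viewer there is one more tool, called after "Request:" as name(argument=value, ...) on one line, values as JSON. play_rows: Moves the arm, as the interface text tells. Its arguments: {"type":"object","properties":{"increments":{"type":"string"},"grip_force":{"type":"number"}},"required":["increments"]}

```bash
mkdir -p pics; cat > h.py <<'E'
import numpy as np, cv2
from cell import arm, vision, job, cut_out
def world(p, mask=None):
    z=p["z_map"]; K=p["mtx"]; T=p["cam_to_world"]
    v,u=np.mgrid[:480,:640]
    P=np.stack([(u-K[0,2])/K[0,0]*z,-(v-K[1,2])/K[1,1]*z,-z,np.ones_like(z)],-1)@T.T
    P=P[...,:3]; P[z<=0]=np.nan
    return P
def save(p,n): cv2.imwrite("pics/"+n+".png",p["frame"][...,::-1])
E
python3 - <<'E'
from h import *
s=arm.observe(); print({k:np.round(v,3) for k,v in s.items()})
for n in("top","scene"):
    p=vision.get_image(n); save(p,n+"0"); W=world(p)
    np.savez("/tmp/"+n,W=W,f=p["frame"])
    for q in("card_box","dock","rail_left","rail_right","pencil_pot","stamp","glue_stick"):
        for r in cut_out(q,p)[:3]:
            m=r["mask"]; a=W[m]; print(n,q,round(r["confidence"],2),np.round(r["point"]),m.sum(),np.nanmedian(a,0).round(3),np.nanmax(a[:,2]).round(3))
E
```

```text
{'clock': np.float64(0.0), 'joints': array([ 1.179,  0.435,  0.025,  1.574, -0.012,  1.134, -0.075]), 'dq': array([-0.001,  0.001, -0.002,  0.001, -0.001, -0.001,  0.001]), 'joint_efforts': array([ 0.0000e+00, -6.6785e+01,  9.8500e-01, -3.1447e+01, -6.1000e-02,
        4.3000e-02,  0.0000e+00]), 'position': array([ 0.178, -0.599,  0.188]), 'ee_rot': array([-3.107e+00, -4.520e-01,  1.000e-03]), 'force': array([ 0.049,  0.109, -0.244]), 'ft_torque': array([ 0.035, -0.007,  0.04 ]), 'gripper_force': np.float64(0.0), 'width': np.float64(0.999)}
top card_box 0.69 [311. 400.] 3702 [ 0.366 -0.144  0.08 ] 0.089
top card_box 0.67 [198. 373.] 3657 [ 0.614 -0.086  0.09 ] 0.101
top card_box 0.5 [231. 205.] 208 [0.544 0.286 0.082] 0.091
top dock 0.61 [216. 303.] 18110 [0.584 0.072 0.011] 0.092
top rail_left 0.81 [251. 280.] 850 [0.499 0.122 0.039] 0.048
top rail_right 0.67 [185. 264.] 998 [0.648 0.159 0.039] 0.056
top pencil_pot 0.56 [291. 286.] 814 [0.405 0.112 0.018] 0.091
top stamp 0.6 [146. 283.] 229 [0.745 0.113 0.02 ] 0.073
top glue_stick 0.54 [229. 205.] 221 [0.544 0.287 0.081] 0.091
scene card_box 0.8 [219. 259.] 4239 [ 0.631 -0.061  0.087] 0.095
scene card_box 0.58 [282. 316.] 15307 [0.613 0.114 0.01 ] 0.086
scene card_box 0.53 [311. 246.] 386 [0.754 0.121 0.022] 0.073
scene dock 0.82 [281. 316.] 15297 [0.613 0.114 0.01 ] 0.082
scene dock 0.68 [305. 306.] 1269 [0.654 0.162 0.037] 0.045
scene rail_left 0.92 [266. 352.] 1202 [0.506 0.119 0.036] 0.045
scene rail_right 0.95 [303. 303.] 1316 [0.654 0.16  0.037] 0.057
scene pencil_pot 0.95 [234. 390.] 1317 [0.412 0.113 0.057] 0.09
scene pencil_pot 0.32 [320. 386.] 519 [0.553 0.298 0.058] 0.09
scene stamp 0.69 [312. 248.] 397 [0.754 0.121 0.02 ] 0.073
scene glue_stick 0.84 [322. 385.] 522 [0.553 0.298 0.057] 0.09
```

View pics/top0.png

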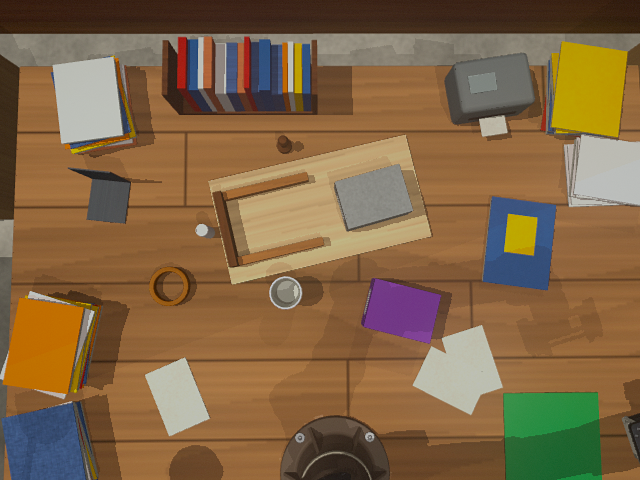

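View pics/scene0.png

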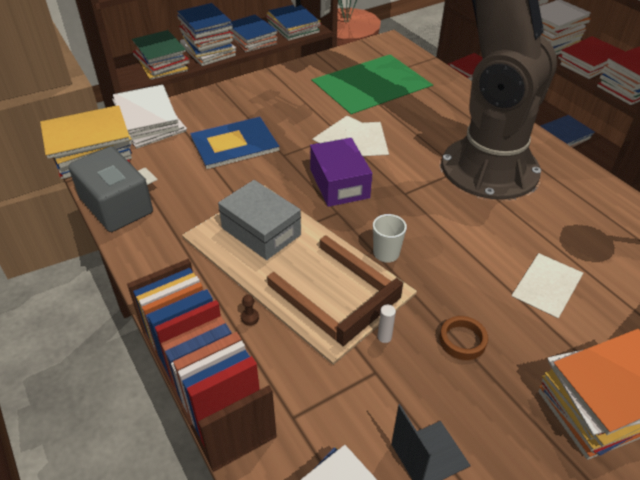

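The top picture shows the grey box on the board at about (373,198). The lane mouth is to its left, with rails at (265,186) and (283,251), and the stop is at (227,228). Box candidates: grey on the board (373,198), purple (400,311), and a large dark-grey item (490,90). Only the first is grey, lidded and standing on the board. I'll confirm it in a crop and measure.

```bash
python3 - <<'E'
from h import *
for n in("top","scene"):
    d=np.load(f"/tmp/{n}.npz"); W=d["W"]; f=d["f"]
    hsv=cv2.cvtColor(f,cv2.COLOR_RGB2HSV)
    x,y,z=W[...,0],W[...,1],W[...,2]
    roi=(x>0.42)&(x<0.80)&(y>-.2)&(y<.31)
    def rect(m,name):
        m=cv2.morphologyEx(m.astype(np.uint8),cv2.MORPH_OPEN,np.ones((2,2)))
        k,l,st,c=cv2.connectedComponentsWithStats(m)
        for i in range(1,k):
            if st[i,4]<150: continue
            P=W[l==i][:,:2].astype(np.float32)
            (cx,cy),(w,h),a=cv2.minAreaRect(P*1000)
            print(n,name,st[i,4],"c",round(cx),round(cy),"size",round(w),round(h),"ang",round(a,1),"z",np.median(W[l==i][:,2]).round(4),"mean",(P.mean(0)*1000).round(1))
    rect(roi&(z>.080)&(z<.1),"box top")
    rect(roi&(z>.032)&(z<.045),"rails")
    rect(roi&(z>.052)&(z<.066),"stop")
    rect(roi&(z>.005)&(z<.1)&(hsv[...,2]>0),"board")
f=cv2.imread("pics/scene0.png")[160:300,170:340]
cv2.imwrite("pics/crop0.png",cv2.resize(f,None,fx=4,fy=4,interpolation=cv2.INTER_CUBIC))
E
```

```text
top box top 3352 c 622 -97 size 116 165 ang 16.7 z nan mean [nan nan]
top rails 760 c 648 155 size 20 202 ang 14.1 z nan mean [nan nan]
top rails 770 c 498 120 size 18 203 ang 13.0 z nan mean [nan nan]
top stop 711 c 548 244 size 172 25 ang 11.1 z nan mean [nan nan]
top board 205 c 746 111 size 27 36 ang 29.0 z 0.0197 mean [744.3 111.7]Traceback (most recent call last):
  File "<stdin>", line 18, in <module>
  File "<stdin>", line 14, in rect
ValueError: cannot convert float NaN to integer
```

```bash
cat >> h.py <<'E'
def plane(p,uv,z0):
    K=p["mtx"];T=p["cam_to_world"]; uv=np.asarray(uv,float)
    d=np.stack([(uv[:,0]-K[0,2])/K[0,0],-(uv[:,1]-K[1,2])/K[1,1],-np.ones(len(uv))],-1)@T[:3,:3].T
    o=T[:3,3]; return (o+d*((z0-o[2])/d[:,2])[:,None])[:,:2]
def tops(p):
    W=world(p); x,y,z=W[...,0],W[...,1],W[...,2]
    roi=(x>0.42)&(x<0.80)&(y>-.22)&(y<.31)
    out={}
    for name,lo,hi,z0 in(("box",.078,.105,.09),("rails",.031,.049,.04),("stop",.052,.068,.06)):
        m=(roi&(z>lo)&(z<hi)).astype(np.uint8)
        m=cv2.morphologyEx(cv2.morphologyEx(m,cv2.MORPH_CLOSE,np.ones((3,3))),cv2.MORPH_OPEN,np.ones((3,3)))
        k,l,st,c=cv2.connectedComponentsWithStats(m)
        for i in range(1,k):
            if st[i,4]<300: continue
            v,u=np.nonzero(l==i); P=plane(p,np.stack([u,v],1),z0)
            c=P.mean(0); w,E=np.linalg.eigh(np.cov((P-c).T)); e=E[:,1]
            if e[1]<0: e=-e
            (cx,cy),(a,b),_=cv2.minAreaRect((P*1000).astype(np.float32))
            print(name,st[i,4],"c",(c*1000).round(1),"rect",round(cx),round(cy),round(a),round(b),"sides",(np.sqrt(12*w)*1000).round(),"yaw",np.degrees(np.arctan2(e[1],e[0])).round(2),"z",np.nanmedian(z[l==i]).round(4))
E
python3 - <<'E'
from h import *
for n in("top","scene"):
    p=vision.get_image(n); print(n,p["cam_to_world"][:3,3].round(3),p["mtx"][0,0].round(1)); tops(p)
f=cv2.imread("pics/scene0.png")[160:300,170:340]
cv2.imwrite("pics/crop0.png",cv2.resize(f,None,fx=4,fy=4,interpolation=cv2.INTER_CUBIC))
E
```

```text
top [0.45  0.036 1.294] 550.7
box 3377 c [617.  -86.9] rect 617 -87 111 151 sides [110. 150.] yaw 105.72 z 0.0901
rails 796 c [648.8 156.9] rect 649 157 21 201 sides [ 21. 200.] yaw 103.22 z 0.0397
rails 788 c [499.5 122.1] rect 500 122 21 200 sides [ 20. 201.] yaw 103.12 z 0.0399
stop 715 c [548.8 245.2] rect 550 245 174 21 sides [ 21. 174.] yaw 13.37 z 0.0596
scene [1.037 0.834 0.989] 615.1
box 2575 c [622.3 -80. ] rect 622 -81 118 160 sides [116. 157.] yaw 104.33 z 0.0891
rails 479 c [638.1 -45. ] rect 645 -52 97 183 sides [ 87. 182.] yaw 134.9 z 0.0403
rails 775 c [504.9 119.8] rect 506 117 26 190 sides [ 25. 188.] yaw 103.21 z 0.0387
rails 1155 c [639.7 181.1] rect 640 184 108 243 sides [ 70. 241.] yaw 112.69 z 0.0389
stop 442 c [636.5 -44.9] rect 647 -52 96 184 sides [ 86. 182.] yaw 136.06 z 0.06
stop 839 c [555.6 248.5] rect 553 248 177 25 sides [ 23. 175.] yaw 13.35 z 0.0587
```

View pics/crop0.png

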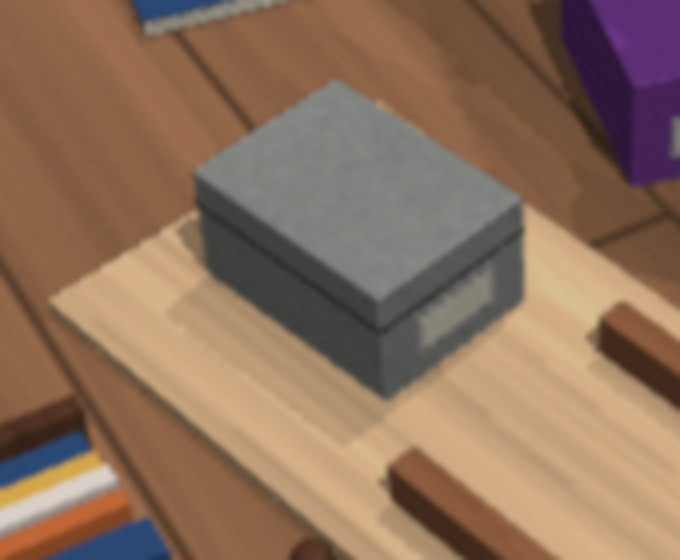

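The crop confirms it: a grey lidded box with a dark line and a framed label, standing on the plywood board. The purple one at the upper right is the look-alike.

The top view matches all the given sizes. In dock coordinates the box is at about (-130, +10) mm, turned +2.5°. First I'll square and centre it with a gentle side push on the open board, then push from behind.

```bash
cat >> h.py <<'E'
A=np.radians(103.2); M=np.array([597.0,42.1]); D=np.array([np.cos(A),np.sin(A)]); N=np.array([-D[1],D[0]])
from scipy.spatial.transform import Rotation as R
def status():
    s=arm.observe(); r=R.from_rotvec(s["ee_rot"]).as_matrix(); q=np.array(s["position"])[:2]*1000-M
    yaw=np.degrees(np.arctan2(r[1,0],r[0,0]))
    print("t",round(float(s["clock"]),2),"dock xy",(q@D).round(1),(q@N).round(1),"z",round(s["position"][2]*1000,1),"toolx yaw-dock",round(yaw-103.2,2),"zaxis",r[:,2].round(3),"F",np.round(s["force"],1),"q",np.round(s["joints"],2),"w",round(float(s["width"]),2))
    return s,r
def go(x,y,z=None,yaw=None):
    s,r=status(); t=M+D*x+N*y
    d=np.array([*(t/1000),(z/1000 if z else s["position"][2])])-s["position"]
    print("world d",d.round(4),"TOOL cm",(r.T@d*100).round(2))
    if yaw is not None:
        y0=np.degrees(np.arctan2(r[1,0],r[0,0])); print("turn deg (tool z)",round(-((yaw+103.2-y0+180)%360-180),2))
def box():
    p=vision.get_image("top"); tops(p); return p
E
python3 - <<'E'
from h import *
print("hold",arm.hold_point_z)
go(-130,110,188,-90)
E
```

```text
hold 0.0188
t 0.9 dock xy -528.6 554.4 z 188.5 toolx yaw-dock -86.66 zaxis [ 0. -0. -1.] F [-0.3 -0.3  0.6] q [ 1.18  0.43  0.03  1.57 -0.01  1.13 -0.08] w 1.0
world d [ 0.3416  0.4896 -0.0005] TOOL cm [ 4.669e+01 -3.720e+01  4.000e-02]
turn deg (tool z) 3.34
```

Request:
play_rows(increments="2 -1.6 0 0 1;2.4 -1.9 0 0 1;2.4 -1.9 0 0 1;2.4 -1.9 0 0 1;2.4 -1.9 0 0 1")

```text
clock: 1.32
position: [0.2636, -0.4767, 0.1885]
ee_rot: [3.109, 0.451, 0.0]
force: [0.8, -0.4, -0.1]
width: 1.003
gripper_force: 0.0
```

Request:
play_rows(increments="2.4 -1.9 0 0 1;2.4 -1.9 0 0 1;2.4 -1.9 0 0 1;2.4 -1.9 0 0 1;2.4 -1.9 0 0 1")

```text
clock: 1.73
position: [0.3516, -0.3515, 0.1887]
ee_rot: [3.108, 0.452, 0.0]
force: [0.4, 0.3, -0.4]
width: 1.0
gripper_force: 0.0
```

Request:
play_rows(increments="2.4 -1.9 0 0 1;2.4 -1.9 0 0 1;2.4 -1.9 0 0 1;2.4 -1.9 0 0 1;2 -1.6 0 3.3 1")

```text
clock: 2.15
position: [0.4372, -0.2294, 0.1887]
ee_rot: [-3.12, -0.365, -0.001]
force: [0.7, -0.4, 0.3]
width: 0.995
gripper_force: 0.0
```

```bash
python3 -c "
from h import *
go(-130,100,42,-90)"
```

```text
t 2.15 dock xy -227.9 217.6 z 188.7 toolx yaw-dock -89.84 zaxis [ 0.001  0.    -1.   ] F [ 0.7 -0.4  0.3] q [ 0.53  0.23 -0.19  1.87  0.05  1.04 -1.02] w 1.0
world d [ 0.0922  0.1221 -0.1467] TOOL cm [11.78 -9.75 14.68]
turn deg (tool z) 0.16
```

Request:
play_rows(increments="2.35 -1.95 0 0 1;2.35 -1.95 0 0 1;2.35 -1.95 0 0 1;2.35 -1.95 0 0 1;2.3 -1.95 0 0.2 1")

```text
clock: 2.57
position: [0.5284, -0.1085, 0.1886]
ee_rot: [3.121, 0.357, 0.001]
force: [0.8, -0.3, -0.3]
width: 1.002
gripper_force: 0.0
```

Request:
play_rows(increments="0 0 1.5 0 1;0 0 2.5 0 1;0 0 2.5 0 1;0 0 2.5 0 1;0 0 1.5 0 1")

```text
clock: 2.98
position: [0.5263, -0.1096, 0.0811]
ee_rot: [-3.121, -0.357, 0.004]
force: [-0.7, -0.1, 0.2]
width: 1.001
gripper_force: 0.0
```

```bash
python3 -c "
from h import *
go(-130,64.5,42,-90)
box()"
```

```text
t 2.98 dock xy -131.6 103.5 z 81.1 toolx yaw-dock -90.15 zaxis [-0.002  0.    -1.   ] F [-0.7 -0.1  0.2] q [ 0.29  0.43 -0.24  1.9   0.13  0.84 -1.37] w 1.0
world d [ 0.0376  0.0104 -0.0391] TOOL cm [ 3.9  -0.16  3.91]
turn deg (tool z) -0.15
box 2321 c [626.5 -71.7] rect 620 -86 104 150 sides [ 86. 150.] yaw 125.27 z 0.09
rails 804 c [648.6 157.5] rect 648 157 22 201 sides [ 21. 200.] yaw 103.31 z 0.0396
rails 789 c [499.4 122.4] rect 500 122 21 200 sides [ 20. 200.] yaw 103.14 z 0.0399
stop 720 c [549.2 245.2] rect 550 245 174 21 sides [ 21. 173.] yaw 13.25 z 0.0598
```

Request:
play_rows(increments="0 0 1.5 0 1;0 0 1.5 0 1;0.4 0 0.7 0 1;0.6 0 0 0 1;0.6 0 0 0 1")

```text
clock: 3.45
position: [0.5441, -0.106, 0.047]
ee_rot: [3.121, 0.357, 0.001]
force: [0.5, 0.3, 0.5]
width: 1.002
gripper_force: 0.0
```

Request:
play_rows(increments="0.3 0 0 0 1;0.2 0 0 0 1;0.2 0 0 0 1;0.2 0 0 0 1;0.2 0 0 0 1")

```text
clock: 3.87
position: [0.5522, -0.1041, 0.0465]
ee_rot: [3.121, 0.357, -0.005]
force: [-10.1, -2.0, 10.6]
width: 1.003
gripper_force: 5.6
```

```bash
python3 -c "
from h import *
go(-130,64.5,42,-90)"
```

```text
t 3.87 dock xy -132.1 77.0 z 46.5 toolx yaw-dock -90.15 zaxis [-0.003 -0.001 -1.   ] F [-10.1  -2.   10.6] q [ 0.25  0.51 -0.23  1.87  0.16  0.79 -1.4 ] w 1.0
world d [ 0.0117  0.0049 -0.0045] TOOL cm [ 1.25 -0.21  0.45]
turn deg (tool z) -0.15
```

```bash
python3 -c "
from h import *
p=vision.get_image('scene'); s,r=status()
f=p['frame'][100:300,130:360,::-1]; cv2.imwrite('pics/s1.png',cv2.resize(f,None,fx=3,fy=3,interpolation=cv2.INTER_CUBIC))"
```

```text
t 3.92 dock xy -132.0 77.2 z 46.4 toolx yaw-dock -90.14 zaxis [-0.004 -0.001 -1.   ] F [-6.4 -0.6  5.7] q [ 0.25  0.51 -0.23  1.87  0.16  0.79 -1.4 ] w 1.0
```

View pics/s1.png

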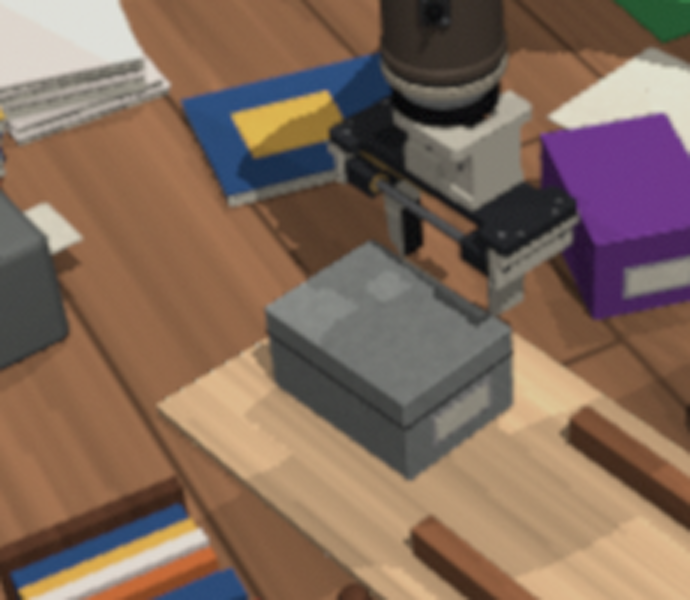

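The box is flat (top centre near (390,335) in the crop), and the fingers are beside its left side with the body clear of it. I'll continue the gentle push.

Request:
play_rows(increments="0.2 0 0 0 1;0.2 0 0 0 1;0.2 0 0 0 1;0.2 0 0 0 1;0.1 0 0 0 1")

```text
clock: 4.33
position: [0.5603, -0.1015, 0.0462]
ee_rot: [-3.121, -0.357, 0.007]
force: [-7.0, -0.4, 4.2]
width: 1.0
gripper_force: 3.7
```

```bash
python3 -c "
from h import *
go(-130,64.5,42,-90); box(); status()"
```

```text
t 4.33 dock xy -131.4 68.6 z 46.2 toolx yaw-dock -90.15 zaxis [-0.004 -0.    -1.   ] F [-7.  -0.4  4.2] q [ 0.25  0.52 -0.22  1.85  0.16  0.8  -1.4 ] w 1.0
world d [ 0.0036  0.0023 -0.0042] TOOL cm [ 0.41 -0.14  0.42]
turn deg (tool z) -0.15
box 1070 c [635.9 -44.6] rect 633 -51 76 85 sides [66. 82.] yaw 141.52 z 0.0899
rails 800 c [648.8 157. ] rect 649 157 22 201 sides [ 21. 201.] yaw 103.24 z 0.0397
rails 790 c [499.5 122.3] rect 499 122 21 201 sides [ 20. 201.] yaw 103.13 z 0.0398
stop 727 c [549.1 245.1] rect 550 245 174 21 sides [ 21. 174.] yaw 13.26 z 0.0597
t 4.38 dock xy -131.5 68.5 z 46.2 toolx yaw-dock -90.15 zaxis [-0.004 -0.    -1.   ] F [-6.5  0.4  4.6] q [ 0.25  0.52 -0.22  1.85  0.16  0.8  -1.4 ] w 1.0
```

Request:
play_rows(increments="0.2 0 0 0 1;0.15 0 0 0 1;0.05 0 0 0 1;0 0 0 0 1")

```text
clock: 4.72
position: [0.5642, -0.1011, 0.0461]
ee_rot: [-3.121, -0.356, 0.006]
force: [-7.3, -0.4, 4.4]
width: 0.998
gripper_force: 3.2
```

Request:
play_rows(increments="-0.3 0 0 0 1;-1 0 0 0 1;-1.5 0 0 0 1;-1 0 -2 0 1;0 0 -3 0 1")

```text
clock: 5.13
position: [0.5245, -0.1101, 0.0944]
ee_rot: [-3.12, -0.355, 0.011]
force: [0.2, 0.7, 0.0]
width: 1.004
gripper_force: 0.0
```

Request:
play_rows(increments="-1 2 -3 -7 1;-2 3 -3 -7 1;-2 3 0 -7 1;-2 3 0 -7 1;-2 3 0 -7 1")

```text
clock: 5.55
position: [0.5161, -0.2717, 0.154]
ee_rot: [2.865, 1.285, 0.001]
force: [1.1, 0.6, -0.5]
width: 0.998
gripper_force: 0.0
```

```bash
python3 -c "
from h import *
go(-255,0,130,0); box()"
```

```text
t 5.55 dock xy -287.0 150.4 z 154.0 toolx yaw-dock -54.89 zaxis [ 0.001 -0.002 -1.   ] F [ 1.1  0.6 -0.5] q [ 0.63  0.42 -0.33  1.7   0.16  1.04 -0.48] w 1.0
world d [ 0.1391  0.0655 -0.024 ] TOOL cm [14.15  6.03  2.4 ]
turn deg (tool z) -54.89
box 3373 c [627.7 -86.5] rect 628 -87 111 150 sides [111. 150.] yaw 103.24 z 0.09
rails 802 c [648.8 156.8] rect 648 157 22 202 sides [ 21. 201.] yaw 103.17 z 0.0397
rails 786 c [499.5 122.3] rect 500 122 21 200 sides [ 20. 201.] yaw 103.14 z 0.0398
stop 715 c [549.  245.2] rect 550 245 174 21 sides [ 21. 174.] yaw 13.28 z 0.0599
```

Request:
play_rows(increments="0 0 0 -7 0.3;0 0 0 -7 0.3;0 0 0 -7 0.3;0 0 0 -7 0.3;0 0 0 -7 0.3")

```text
clock: 6.02
position: [0.5168, -0.2695, 0.1528]
ee_rot: [2.348, 2.087, -0.0]
force: [0.1, -1.6, 0.3]
width: 0.687
gripper_force: 0.0
```

Request:
play_rows(increments="0 0 0 -7 0.3;0 0 0 -7 0.3;0 0 0 -5.9 0.3;0 0 0 0 0.3;0 0 0 0 0.3")

```text
clock: 6.43
position: [0.5169, -0.2696, 0.1528]
ee_rot: [1.963, 2.453, 0.0]
force: [0.4, 0.2, 1.1]
width: 0.648
gripper_force: 0.0
```

```bash
python3 -c "
from h import *
go(-252,-.5,50,0)"
```

```text
t 6.43 dock xy -285.1 149.1 z 152.8 toolx yaw-dock -0.55 zaxis [ 0.  0. -1.] F [0.4 0.2 1.1] q [ 0.78  0.46 -0.55  1.69  0.27  1.07  0.36] w 0.65
world d [ 0.1381  0.0664 -0.1028] TOOL cm [ 3.46 14.93 10.28]
turn deg (tool z) -0.55
```

Request:
play_rows(increments="0 3 0 -0.5 0.3;0.7 3 0 0 0.3;0.8 3 0 0 0.3;0.8 3 0 0 0.3;0.7 2.9 0 0 0.3")

```text
clock: 6.85
position: [0.6565, -0.205, 0.1529]
ee_rot: [1.953, 2.461, -0.0]
force: [0.8, -0.9, -0.1]
width: 0.652
gripper_force: 0.0
```

Request:
play_rows(increments="0 0 1.5 0 0.3;0 0 2.5 0 0.3;0 0 2.5 0 0.3;0 0 2.5 0 0.3;0 0 1 0 0.3")

```text
clock: 7.27
position: [0.6531, -0.2058, 0.0492]
ee_rot: [-1.949, -2.459, 0.004]
force: [-1.1, -1.1, -0.2]
width: 0.646
gripper_force: 0.0
```

```bash
python3 -c "
from h import *
go(-222,-.5,50,0)"
```

```text
t 7.27 dock xy -254.2 2.0 z 49.2 toolx yaw-dock -0.01 zaxis [-0.005  0.001 -1.   ] F [-1.1 -1.1 -0.2] q [ 0.53  0.71 -0.49  1.52  0.38  1.01  0.16] w 0.65
world d [-0.0049  0.0319  0.0008] TOOL cm [ 3.22  0.25 -0.08]
turn deg (tool z) -0.01
```

Request:
play_rows(increments="0.5 0.1 0 0 0.3;0.9 0.15 0 0 0.3;0.9 0 0 0 0.3;0.6 0 0 0 0.3;0.3 0 0 0 0.3")

```text
clock: 7.68
position: [0.6512, -0.1721, 0.0546]
ee_rot: [1.944, 2.466, 0.003]
force: [-0.2, 0.2, 1.1]
width: 0.649
gripper_force: 0.0
```

Request:
play_rows(increments="0.2 0 0 0 0.3;0.3 0 0 0 0.3;0.3 0 0 0 0.3;0.4 0 0 0 0.3;0.4 0 0 0 0.3")

```text
clock: 8.1
position: [0.6466, -0.1588, 0.0528]
ee_rot: [1.948, 2.465, -0.0]
force: [0.6, 0.5, 0.4]
width: 0.654
gripper_force: 0.0
```

Request:
play_rows(increments="0.4 0 0 0 0.3;0.4 0 0 0 0.3;0.4 0 0 0 0.3;0.4 0 0 0 0.3;0.3 0 0 0 0.3")

```text
clock: 8.52
position: [0.6422, -0.1397, 0.0528]
ee_rot: [-1.947, -2.465, -0.0]
force: [-0.3, 0.3, -0.4]
width: 0.651
gripper_force: 0.0
```

```bash
python3 -c "
from h import *
go(-130,0,50,0); p=box(); cv2.imwrite('pics/t2.png',cv2.resize(p['frame'][100:320,180:460,::-1],None,fx=2.7,fy=2.7))"
```

```text
t 8.52 dock xy -187.3 -2.5 z 52.8 toolx yaw-dock 0.21 zaxis [-0.  0. -1.] F [-0.3  0.3 -0.4] q [ 0.45  0.67 -0.51  1.6   0.37  0.97  0.06] w 0.65
world d [-0.0155  0.0552 -0.0028] TOOL cm [ 5.73 -0.23  0.29]
turn deg (tool z) 0.21
box 2437 c [623.4 -66.1] rect 623 -67 111 111 sides [108. 110.] yaw 158.65 z 0.09
rails 798 c [648.8 157.1] rect 649 157 21 201 sides [ 21. 200.] yaw 103.26 z 0.0397
rails 789 c [499.5 122.4] rect 499 122 21 200 sides [ 20. 201.] yaw 103.16 z 0.0398
stop 715 c [549.3 245.3] rect 550 245 174 21 sides [ 21. 174.] yaw 13.21 z 0.0598
```

View pics/t2.png

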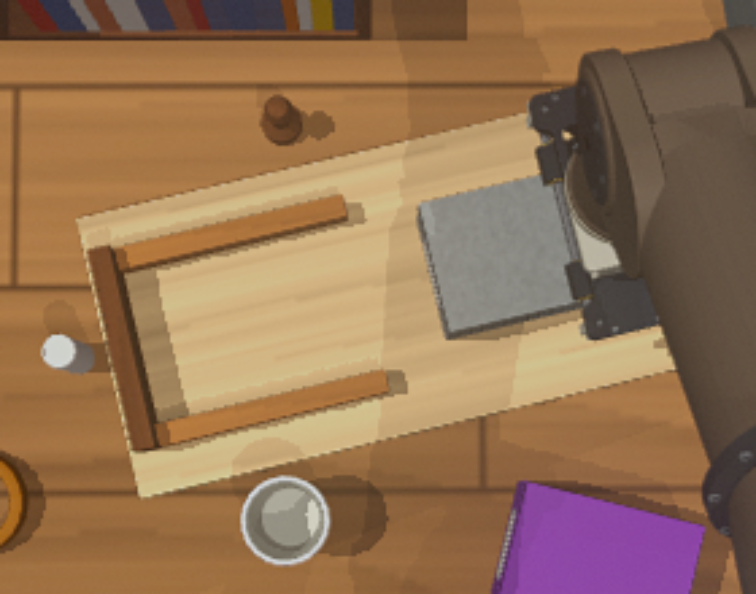

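```bash
python3 -c "
from h import *
status()
for n in ('top','scene'):
    p=vision.get_image(n); W=world(p)
    Q=(W[...,:2]*1000-M); X=Q@D; Y=Q@N; Z=W[...,2]
    hsv=cv2.cvtColor(p['frame'],cv2.COLOR_RGB2HSV)
    m=(abs(Z-.09)<.006)&(X>-260)&(X<0)&(abs(Y)<80)
    print(n,m.sum(),'X pct',np.percentile(X[m],[.5,2,50,98,99.5]).round(1),'Y',np.percentile(Y[m],[1,99]).round(1))
    for lo in range(-220,-30,15):
        k=m&(X>lo)&(X<lo+15); print(lo,k.sum(),np.nanmedian(Z[k]).round(4) if k.sum() else '')
    if n=='scene': cv2.imwrite('pics/s3.png',cv2.resize(p['frame'][80:300,120:360,::-1],None,fx=2.7,fy=2.7))
"
```

```text
t 8.57 dock xy -186.6 -2.6 z 52.9 toolx yaw-dock 0.24 zaxis [-0.     0.001 -1.   ] F [ 0.4  0.5 -0.1] q [ 0.45  0.67 -0.51  1.6   0.37  0.97  0.06] w 0.65
top 2371 X pct [-166.8 -163.8 -111.2  -59.9  -58.3] Y [-54.7  52.8]
-220 0 
-205 0 
-190 0 
-175 104 0.0897
-160 332 0.0898
-145 337 0.0903
-130 327 0.09
-115 330 0.0898
-100 332 0.09
-85 336 0.09
-70 273 0.0895
-55 0 
-40 0 
scene 2283 X pct [-207.8 -202.5 -125.4  -60.   -58.4] Y [-57.8  51.3]
-220 32 0.0887
-205 135 0.0893
-190 210 0.0893
-175 217 0.0893
-160 242 0.0892
-145 233 0.0893
-130 232 0.0892
-115 251 0.0896
-100 240 0.0893
-85 250 0.0895
-70 241 0.0887
-55 0 
-40 0
```

View pics/s3.png

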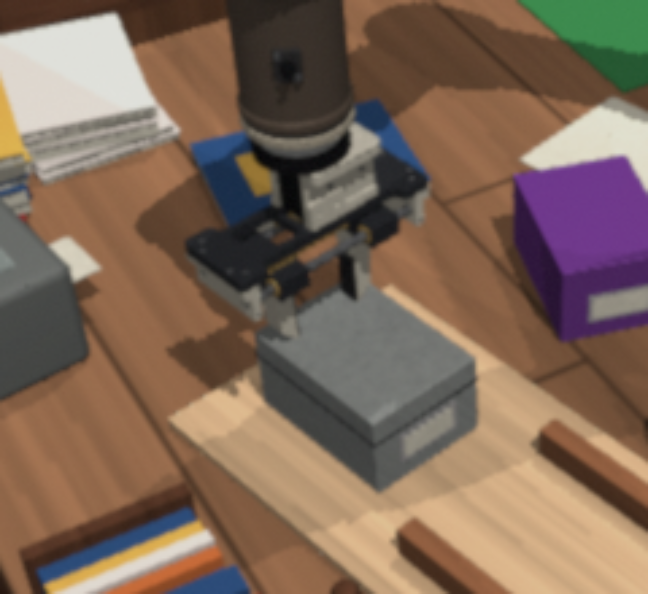

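```bash
python3 -c "
from h import *
p=vision.get_image('scene'); W=world(p); s,r=status()
for (u,v) in ((225,198),(226,195),(250,183),(251,180),(222,180),(262,155),(230,190)):
    w=W[v-1:v+2,u-1:u+2].reshape(-1,3); w=np.nanmedian(w,0); q=w[:2]*1000-M
    print((u,v),'dock',(q@D).round(1),(q@N).round(1),'z',(w[2]*1000).round(1))
p=vision.get_image('wrist'); print(p['cam_to_world'].round(3)); W=world(p)
m=W[...,2]; Q=W[...,:2]*1000-M; X=Q@D; k=(abs(m-.09)<.008)&(X<-40); print(k.sum(),np.percentile(X[k],[1,5,50,99]) if k.sum() else '')
save(p,'w3')
"
```

```text
t 8.72 dock xy -188.1 -2.4 z 52.9 toolx yaw-dock 0.19 zaxis [ 0. -0. -1.] F [ 0.6 -0.5  0.6] q [ 0.45  0.67 -0.51  1.6   0.37  0.97  0.06] w 0.65
(225, 198) dock -178.3 -44.9 z 115.2
(226, 195) dock -177.3 -41.2 z 120.8
(250, 183) dock -180.1 27.5 z 111.6
(251, 180) dock -177.7 29.2 z 122.5
(222, 180) dock -163.2 -56.0 z 180.6
(262, 155) dock -187.9 75.5 z 160.9
(230, 190) dock -305.4 57.2 z -2.1
[[ 0.973 -0.22  -0.07   0.623]
 [ 0.231  0.927  0.297 -0.059]
 [-0.    -0.305  0.952  0.248]
 [ 0.     0.     0.     1.   ]]
99288 [-204.77912889 -191.75952301 -121.42704585  -69.9286607 ]
```

View pics/w3.png

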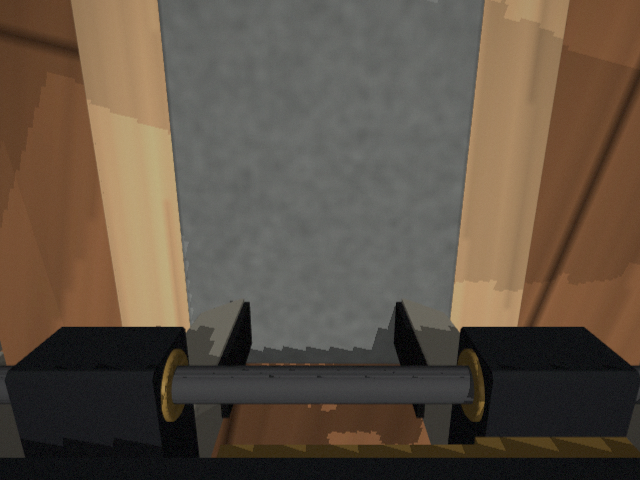

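```bash
python3 -c "
from h import *
p=vision.get_image('wrist'); W=world(p)
for (u,v) in ((247,312),(240,330),(232,310),(225,320),(402,312),(415,312),(425,320),(235,380),(100,345),(250,345),(320,340),(320,355),(320,100),(210,330),(205,345)):
    w=np.nanmedian(W[v-1:v+2,u-1:u+2].reshape(-1,3),0); q=w[:2]*1000-M
    print((u,v),'dock',(q@D).round(1),(q@N).round(1),'z',(w[2]*1000).round(1))
Q=W[...,:2]*1000-M; X=Q@D;Y=Q@N;Z=W[...,2]*1000
m=(Z>94)&(abs(Y)<70)
print('lowest non-box',np.percentile(Z[m],[0.1,1,5,20]))
m=(Z>20)&(Z<80); print(m.sum(), np.nanmedian(X[m]),np.nanmedian(Y[m]))
p=vision.get_image('scene'); 
def px(x,y,z):
    w=np.append((M+D*x+N*y)/1000,z/1000); T=p['cam_to_world']; c=np.linalg.inv(T)@np.append(w,1); K=p['mtx']; return (K[0,0]*c[0]/-c[2]+K[0,2]).round(1),(K[1,2]+K[1,1]*c[1]/c[2]).round(1)
for y in(-42,38):
  for z in(53,90,100,110,120): print(y,z,px(-178,y,z),px(-207,y,z), p['frame'][int(px(-178,y,z)[1]),int(px(-178,y,z)[0])])
"
```

```text
(247, 312) dock -180.1 27.4 z 96.3
(240, 330) dock -179.8 27.4 z 111.5
(232, 310) dock -177.3 32.4 z 100.2
(225, 320) dock -177.2 33.2 z 108.9
(402, 312) dock -178.3 -33.3 z 99.7
(415, 312) dock -176.9 -37.5 z 102.3
(425, 320) dock -176.9 -39.6 z 108.8
(235, 380) dock -158.4 15.9 z 172.1
(100, 345) dock -151.9 44.6 z 169.1
(250, 345) dock -196.4 27.5 z 94.0
(320, 340) dock -196.7 -1.4 z 88.6
(320, 355) dock -204.2 -1.4 z 88.8
(320, 100) dock -100.7 -1.3 z 88.6
(210, 330) dock -177.4 36.8 z 116.3
(205, 345) dock -177.3 35.9 z 126.4
lowest non-box [ 94.77285168 101.33370183 120.34054759 168.69046115]
0 nan nan
-42 53 (np.float64(228.6), np.float64(218.1)) (np.float64(220.5), np.float64(211.8)) [64 66 64]
-42 90 (np.float64(227.0), np.float64(205.7)) (np.float64(218.7), np.float64(199.5)) [95 95 92]
-42 100 (np.float64(226.5), np.float64(202.3)) (np.float64(218.2), np.float64(196.0)) [134 130 119]
-42 110 (np.float64(226.0), np.float64(198.8)) (np.float64(217.7), np.float64(192.6)) [118 114 104]
-42 120 (np.float64(225.6), np.float64(195.3)) (np.float64(217.2), np.float64(189.1)) [91 88 80]
38 53 (np.float64(255.9), np.float64(201.4)) (np.float64(247.7), np.float64(195.5)) [117 119 115]
38 90 (np.float64(254.8), np.float64(189.0)) (np.float64(246.5), np.float64(183.1)) [119 119 113]
38 100 (np.float64(254.5), np.float64(185.6)) (np.float64(246.1), np.float64(179.7)) [134 130 118]
38 110 (np.float64(254.2), np.float64(182.2)) (np.float64(245.8), np.float64(176.3)) [133 129 118]
38 120 (np.float64(253.9), np.float64(178.7)) (np.float64(245.4), np.float64(172.8)) [96 94 86]
  return np.nanmean(a, axis, out=out, keepdims=keepdims)
```

The fingers are really at about z = 95 mm, hovering over the lid, while the reading says 53. So the measured z reads about 42 mm low. The x and y agree. The box has not moved. I'll back off, then calibrate the true tip height with the depth cameras before lowering.

Request:
play_rows(increments="0 0 -1.5 0 0.3;-1 0 0 0 0.3;-2 0 0 0 0.3;-2.5 0 0 0 0.3;-1.8 -0.2 0 0.2 0.3")

```text
clock: 9.28
position: [0.6578, -0.2152, 0.0676]
ee_rot: [1.953, 2.459, -0.001]
force: [-0.8, -0.9, 0.8]
width: 0.651
gripper_force: 0.0
```

```bash
cat >> h.py <<'E'
def tip():
    s,r=status(); q=np.array(s["position"])[:2]*1000-M; tx,ty=q@D,q@N
    for n in("wrist","scene"):
        p=vision.get_image(n); W=world(p); Q=W[...,:2]*1000-M; X=Q@D-tx; Y=Q@N-ty; Z=W[...,2]*1000
        m=(abs(X)<15)&(abs(Y)<62)&(Z>18)
        print(n,m.sum(),"tip z pct",np.percentile(Z[m],[0.2,1,3,10]).round(1) if m.sum() else "", "X max",np.percentile(X[m],[5,95]).round(1) if m.sum() else "")
E
python3 -c "
from h import *
tip(); box()"
```

```text
t 9.28 dock xy -264.4 -0.4 z 67.6 toolx yaw-dock -0.1 zaxis [ 0.001 -0.002 -1.   ] F [-0.8 -0.9  0.8] q [ 0.54  0.7  -0.5   1.49  0.37  1.04  0.18] w 0.65
wrist 10910 tip z pct [105.  106.7 109.5 116.1] X max [-6.8 12.2]
scene 1636 tip z pct [106.9 110.2 116.8 133.1] X max [-12.7  13.9]
box 3374 c [627.8 -86.5] rect 628 -87 111 150 sides [111. 150.] yaw 103.1 z 0.09
rails 803 c [648.7 157.1] rect 649 157 22 201 sides [ 21. 201.] yaw 103.25 z 0.0395
rails 786 c [499.5 122.2] rect 499 122 21 200 sides [ 20. 201.] yaw 103.16 z 0.0399
stop 720 c [549.5 245.3] rect 550 245 174 21 sides [ 21. 174.] yaw 13.16 z 0.0598
```

Request:
play_rows(increments="0 0 1 0 0.3;0 0 1.5 0 0.3;0 0 1.5 0 0.3;0 0 1 0 0.3;0 0 0 0 0.3")

```text
clock: 9.85
position: [0.6553, -0.2104, 0.0148]
ee_rot: [-1.947, -2.46, 0.002]
force: [-0.8, -0.3, 0.4]
width: 0.65
gripper_force: 0.0
```

```bash
python3 -c "
from h import *
tip()
p=vision.get_image('scene'); cv2.imwrite('pics/s4.png',cv2.resize(p['frame'][80:300,120:360,::-1],None,fx=2.7,fy=2.7))"
```

```text
t 9.85 dock xy -259.2 0.9 z 14.8 toolx yaw-dock 0.07 zaxis [-0.004  0.001 -1.   ] F [-0.8 -0.3  0.4] q [ 0.52  0.76 -0.48  1.54  0.4   0.95  0.15] w 0.65
wrist 11002 tip z pct [52.4 53.7 56.6 63.4] X max [-7.1 12.1]
scene 1773 tip z pct [55.6 60.3 67.1 85.6] X max [-12.6  13.5]
```

View pics/s4.png

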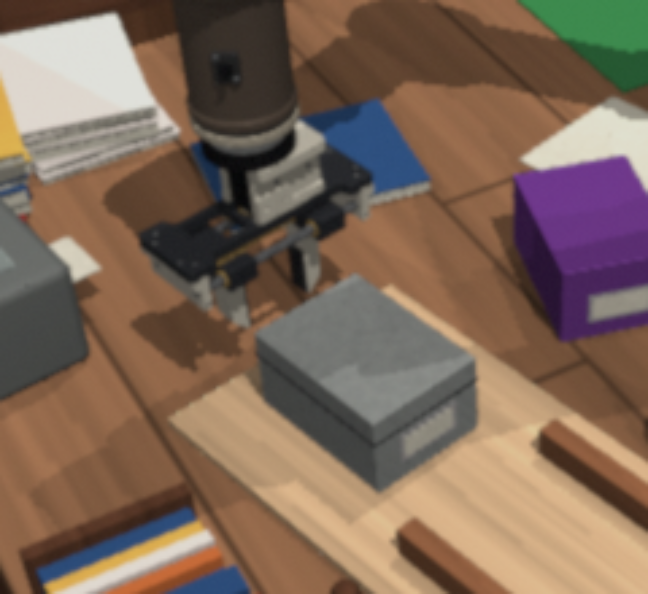

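Picture: the fingers (tips near (240,322) and (308,290)) are now behind the box at a true height of about 52 mm. The box stands flat and clear of them. I'll approach and push slowly.

Request:
play_rows(increments="0.5 0.1 0 0 0.3;1 0 0 0 0.3;1 0 0 0 0.3;0.6 0 0 0 0.3;0.3 0 0 0 0.3")

```text
clock: 10.42
position: [0.6505, -0.176, 0.0184]
ee_rot: [-1.949, -2.464, -0.001]
force: [-0.8, 0.1, 0.8]
width: 0.648
gripper_force: 0.0
```

Request:
play_rows(increments="0.2 0 0 0 0.3;0.2 0 0 0 0.3;0.3 0 0 0 0.3;0.3 0 0 0 0.3;0.3 0 0 0 0.3")

```text
clock: 10.83
position: [0.6476, -0.1673, 0.0179]
ee_rot: [1.953, 2.459, -0.002]
force: [0.7, -4.7, 0.5]
width: 0.647
gripper_force: 2.1
```

Request:
play_rows(increments="0.4 0 0 0 0.3;0.4 0 0 0 0.3;0.4 0 0 0 0.3;0.4 0 0 0 0.3;0.3 0 0 0 0.3")

```text
clock: 11.25
position: [0.6431, -0.1466, 0.0178]
ee_rot: [-1.951, -2.462, -0.0]
force: [0.5, -3.0, -1.5]
width: 0.648
gripper_force: 1.8
```

```bash
cat >> h.py <<'E'
def front():
    p=vision.get_image("top"); W=world(p); Q=(W[...,:2]*1000-M); X=Q@D; Y=Q@N; m=(abs(W[...,2]-.09)<.006)&(X>-260)&(X<215)&(abs(Y)<85)
    m=cv2.morphologyEx(m.astype(np.uint8),cv2.MORPH_OPEN,np.ones((3,3)))>0
    v,u=np.nonzero(m); P=plane(p,np.stack([u,v],1),.09)*1000-M; x=P@D; y=P@N
    f=x.max(); sel=(x>f-70)&(x<f-5); xs=x[sel]; ys=y[sel]; L=[];Rr=[];c=[]
    for a in np.arange(f-70,f-8,5):
        k=(x>=a)&(x<a+5); L.append(np.percentile(y[k],99)); Rr.append(np.percentile(y[k],1)); c.append(a+2.5)
    pl=np.polyfit(c,L,1); pr=np.polyfit(c,Rr,1)
    print("front",np.percentile(x,99.5).round(1),"left",np.mean(L).round(1),"right",np.mean(Rr).round(1),"yaw",np.degrees([pl[0],pr[0]]).round(2))
    return p
E
python3 -c "
from h import *
tip();front()"
```

```text
t 11.25 dock xy -194.3 -1.7 z 17.8 toolx yaw-dock 0.01 zaxis [-0.  0. -1.] F [ 0.5 -3.  -1.5] q [ 0.45  0.71 -0.49  1.62  0.4   0.91  0.05] w 0.65
wrist 9170 tip z pct [58.6 64.3 72.1 87.4] X max [-7.4 14.5]
scene 2016 tip z pct [ 49.9  77.5  86.6 102.5] X max [-13.   13.8]
front -31.7 left 52.4 right -54.3 yaw [-0.55  0.53]
```

Request:
play_rows(increments="0.4 0 0 0 0.3;0.5 0 0 0 0.3;0.5 0 0 0 0.3;0.5 0 0 0 0.3;0.5 0 0 0 0.3")

```text
clock: 11.82
position: [0.6375, -0.1234, 0.0178]
ee_rot: [-1.951, -2.462, 0.0]
force: [0.6, -3.5, -0.3]
width: 0.65
gripper_force: 1.8
```

Request:
play_rows(increments="0.5 0 0 0 0.3;0.5 0 0 0 0.3;0.5 0 0 0 0.3;0.5 0 0 0 0.3;0.5 0 0 0 0.3")

```text
clock: 12.23
position: [0.6318, -0.0991, 0.0178]
ee_rot: [-1.952, -2.462, 0.0]
force: [0.5, -3.9, -1.3]
width: 0.657
gripper_force: 1.7
```

```bash
python3 -c "
from h import *
status();front()"
```

```text
t 12.23 dock xy -145.4 -1.6 z 17.8 toolx yaw-dock -0.01 zaxis [-0.  0. -1.] F [ 0.5 -3.9 -1.3] q [ 0.39  0.69 -0.49  1.67  0.4   0.88 -0.03] w 0.66
front 16.1 left 52.4 right -53.6 yaw [ 0.08 -0.87]
```

Request:
play_rows(increments="0.5 0 0 0 0.3;0.5 0 0 0 0.3;0.5 0 0 0 0.3;0.5 0 0 0 0.3;0.5 0 0 0 0.3")

```text
clock: 12.7
position: [0.6262, -0.0748, 0.0179]
ee_rot: [1.952, 2.462, -0.0]
force: [1.2, -4.1, -1.2]
width: 0.65
gripper_force: 1.8
```

Request:
play_rows(increments="0.5 0 0 0 0.3;0.5 0 0 0 0.3;0.5 0 0 0 0.3;0.5 0 0 0 0.3;0.5 0 0 0 0.3")

```text
clock: 13.12
position: [0.6205, -0.0505, 0.0179]
ee_rot: [1.952, 2.462, -0.0]
force: [0.0, -4.0, -1.1]
width: 0.65
gripper_force: 1.9
```

Request:
play_rows(increments="0.5 0 0 0 0.3;0.5 0 0 0 0.3;0.5 0 0 0 0.3;0.5 0 0 0 0.3;0.5 0 0 0 0.3")

```text
clock: 13.53
position: [0.6148, -0.0262, 0.0178]
ee_rot: [1.952, 2.462, -0.0]
force: [0.7, -3.8, 0.3]
width: 0.649
gripper_force: 1.9
```

```bash
python3 -c "
from h import *
status();front()"
```

```text
t 13.53 dock xy -70.5 -1.7 z 17.8 toolx yaw-dock -0.02 zaxis [-0. -0. -1.] F [ 0.7 -3.8  0.3] q [ 0.29  0.65 -0.49  1.74  0.39  0.85 -0.16] w 0.65
front 90.6 left 52.3 right -54.1 yaw [-0.05  0.82]
```

Request:
play_rows(increments="0.5 0 0 0 0.3;0.5 0 0 0 0.3;0.5 0 0 0 0.3;0.5 0 0 0 0.3;0.5 0 0 0 0.3")

```text
clock: 14.0
position: [0.6091, -0.0019, 0.0179]
ee_rot: [1.952, 2.462, -0.0]
force: [1.3, -3.9, 0.3]
width: 0.649
gripper_force: 2.2
```

Request:
play_rows(increments="0.5 0 0 0 0.3;0.5 0 0 0 0.3;0.5 0 0 0 0.3;0.5 0 0 0 0.3;0.5 0 0 0 0.3")

```text
clock: 14.42
position: [0.6034, 0.0225, 0.0179]
ee_rot: [1.952, 2.462, -0.0]
force: [0.7, -4.7, 1.7]
width: 0.65
gripper_force: 2.4
```

Request:
play_rows(increments="0.5 0 0 0 0.3;0.5 0 0 0 0.3;0.5 0 0 0 0.3;0.5 0 0 0 0.3;0.5 0 0 0 0.3")

```text
clock: 14.83
position: [0.5977, 0.0468, 0.0179]
ee_rot: [1.952, 2.462, -0.0]
force: [1.4, -5.7, 2.5]
width: 0.647
gripper_force: 2.5
```

Request:
play_rows(increments="0.5 0 0 0 0.3;0.4 0 0 0 0.3;0.4 0 0 0 0.3;0.3 0 0 0 0.3;0.2 0 0 0 0.3")

```text
clock: 15.25
position: [0.5936, 0.0644, 0.0179]
ee_rot: [1.951, 2.462, 0.0]
force: [0.8, -5.9, 0.9]
width: 0.649
gripper_force: 2.7
```

```bash
python3 -c "
from h import *
status();front()"
```

```text
t 15.25 dock xy 22.5 -1.8 z 17.9 toolx yaw-dock 0.0 zaxis [ 0.  0. -1.] F [ 0.8 -5.9  0.9] q [ 0.14  0.63 -0.5   1.79  0.39  0.82 -0.31] w 0.65
front 183.8 left 52.1 right -54.3 yaw [-0.43 -0.41]
```

Remaining travel is about 16 mm. I'll go slowly until the force rises.

Request:
play_rows(increments="0.2 0 0 0 0.3;0.25 0 0 0 0.3;0.25 0 0 0 0.3;0.25 0 0 0 0.3;0.2 0 0 0 0.3")

```text
clock: 15.72
position: [0.5911, 0.0748, 0.0179]
ee_rot: [1.952, 2.461, -0.0]
force: [1.2, -5.1, 1.3]
width: 0.653
gripper_force: 2.8
```

Request:
play_rows(increments="0.1 0 0 0 0.3;0.1 0 0 0 0.3;0.05 0 0 0 0.3;0.05 0 0 0 0.3;0 0 0 0 0.3")

```text
clock: 16.13
position: [0.5905, 0.0777, 0.0179]
ee_rot: [1.952, 2.461, -0.0]
force: [0.4, -4.8, 2.2]
width: 0.652
gripper_force: 2.5
```

```bash
python3 -c "
from h import *
status();front()"
```

```text
t 16.13 dock xy 36.2 -1.8 z 17.9 toolx yaw-dock -0.04 zaxis [ 0. -0. -1.] F [ 0.4 -4.8  2.2] q [ 0.12  0.63 -0.49  1.79  0.39  0.82 -0.34] w 0.65
front 197.4 left 52.5 right -54.4 yaw [ 0.31 -0.21]
```

Request:
play_rows(increments="0.1 0 0 0 0.3;0.05 0 0 0 0.3;0.05 0 0 0 0.3;0.05 0 0 0 0.3;0 0 0 0 0.3")

```text
clock: 16.6
position: [0.5903, 0.0787, 0.0179]
ee_rot: [1.952, 2.46, -0.002]
force: [2.7, -8.8, 2.7]
width: 0.651
gripper_force: 4.4
```

Request:
play_rows(increments="0.05 0 0 0 0.3;0.05 0 0 0 0.3;0.05 0 0 0 0.3;0 0 0 0 0.3")

```text
clock: 16.93
position: [0.5902, 0.0786, 0.0179]
ee_rot: [1.952, 2.458, -0.004]
force: [3.6, -11.7, 3.3]
width: 0.65
gripper_force: 6.4
```

```bash
python3 -c "
from h import *
status();front()"
```

```text
t 16.93 dock xy 37.1 -1.7 z 17.9 toolx yaw-dock -0.11 zaxis [ 0.001 -0.004 -1.   ] F [  3.6 -11.7   3.3] q [ 0.11  0.63 -0.49  1.79  0.39  0.82 -0.34] w 0.65
front 198.6 left 52.2 right -54.1 yaw [1.16 0.35]
```

The position has stalled and the force is rising, so the box is on the stop. I'll press slightly more to seat it flat, then retreat straight back and up.

Request:
play_rows(increments="0.1 0 0 0 0.3;0.1 0 0 0 0.3;0 0 0 0 0.3;0 0 0 0 0.3")

```text
clock: 17.32
position: [0.5903, 0.0785, 0.0179]
ee_rot: [1.952, 2.456, -0.006]
force: [4.4, -17.8, 5.0]
width: 0.647
gripper_force: 9.0
```

Request:
play_rows(increments="-0.3 0 0 0 0.3;-0.7 0 0 0 0.3;-1.5 0 0 0 0.3;-2.5 0 0 0 0.3;-2.5 0 0 0 0.3")

```text
clock: 17.73
position: [0.6059, 0.0125, 0.0179]
ee_rot: [-1.947, -2.464, -0.003]
force: [-0.1, 0.0, -0.7]
width: 0.648
gripper_force: 0.0
```

Request:
play_rows(increments="-2.5 0 0 0 0.3;-2.5 0 -2 0 0.3;-2.5 0 -3 0 0.3;-2.5 0 -3 0 0.3;-2.5 0 -3 0 0.3")

```text
clock: 18.15
position: [0.6344, -0.1105, 0.1288]
ee_rot: [-1.949, -2.462, -0.002]
force: [2.0, -0.8, -0.9]
width: 0.651
gripper_force: 0.0
```

Request:
play_rows(increments="-2 0 -2 0 0.3;-2 0 -1 0 0.3;0 0 0 0 0.3;0 0 0 0 0.3")

```text
clock: 18.48
position: [0.644, -0.1501, 0.158]
ee_rot: [1.953, 2.46, 0.002]
force: [0.0, 1.5, -0.8]
width: 0.648
gripper_force: 0.0
```

```bash
python3 -c "
from h import *
status();front();p=box();cv2.imwrite('pics/t9.png',cv2.resize(p['frame'][100:320,180:460,::-1],None,fx=2.7,fy=2.7))"
```

```text
t 18.48 dock xy -197.9 -1.9 z 158.0 toolx yaw-dock -0.1 zaxis [ 0.001  0.001 -1.   ] F [ 0.   1.5 -0.8] q [ 0.48  0.58 -0.53  1.48  0.3   1.17  0.13] w 0.65
front 198.2 left 52.3 right -54.0 yaw [ 0.43 -2.09]
box 3430 c [569.2 163.2] rect 569 163 111 150 sides [110. 150.] yaw 102.99 z 0.09
rails 794 c [648.7 157.7] rect 649 157 21 201 sides [ 21. 201.] yaw 103.34 z 0.0399
rails 784 c [499.5 122.2] rect 500 122 21 200 sides [ 20. 201.] yaw 103.15 z 0.0399
stop 602 c [548.3 246.6] rect 549 245 174 21 sides [ 18. 182.] yaw 13.36 z 0.0597
```

View pics/t9.png

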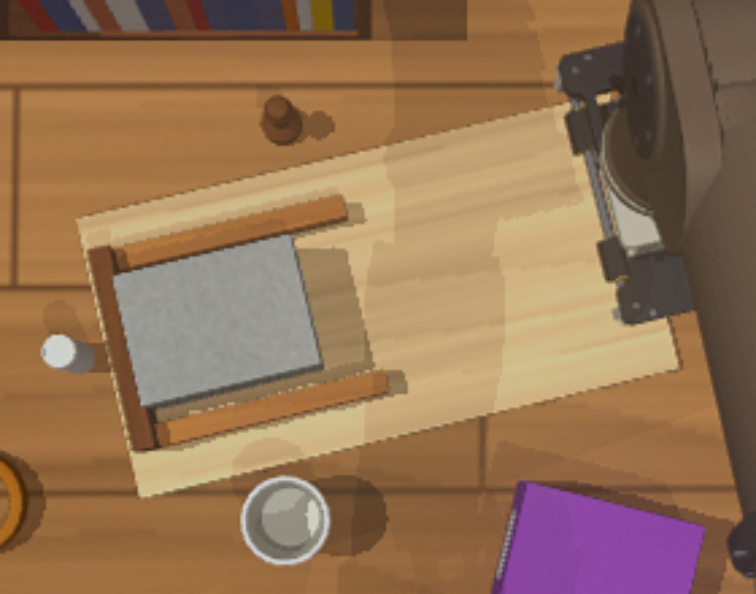

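The box lies flat against the stop (left edge at (115,275)-(145,405)), within 1 mm and 0.3° of home. There are clear gaps to both rails, the bystanders are unmoved and the hand is high and clear.

```bash
python3 -c "
from cell import job
print(job.sign_off())"
```

```text
the job is handed in; nothing more can be done
None
```

I pushed the grey card box home: it sits flat against the end stop, about 1 mm and 0.3° from the home pose by the top camera, clear of both rails, with the hand clear and the job handed in at about 18.5 s; the measured tool height read about 38 mm low, so the first push from behind only passed over the lid without moving the box, and I corrected for it using the cameras.

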